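# Gauge a worn brake pad with the ratchet micrometer stand

## Task

Two brake pads lie beside the bench thickness gauge. Lay the worn one (the one with the thin lining) on the gauge's plate, lining up, and slide it lengthwise under the spindle until its end sits flush and square against the fence, gently and centred; then turn the ratchet knob clockwise (seen from above) until the slip clutch has clicked two or three times, no more than that, and leave the pad clamped there. Leave the new pad and the other things on the bench where they are.

Things in the scene. Friction and masses are not known exactly. Their poses are not given: they have to be found in the camera images.
- gauge: grey bench gauge, fixed: base 240 x 120 x 22 mm with a steel plate (90 mm wide, top 30 mm above the bench, from x = -145 to the fence at x = +25 mm); a column (x = 45 to 90) carries an arm over it (36 mm wide, z = 70 to 105 mm, front at x = -20). Origin: on the bench under the vertical spindle axis; x points from the plate's open front to the column
- fence: dark steel bar across the plate behind the spindle, 76 mm wide, 14 mm high, fixed to the gauge. Origin: on the plate's top, at the foot of the middle of its front face, 25 mm behind the spindle axis; axes parallel to the gauge's. A pad fully home has its end on this face and its origin at x = -70 mm, y = 0 of this frame
- spindle: steel spindle, 14 mm thick, under the arm; it does not turn but goes down 2 mm per radian of the graduated thimble (26 mm thick, turn not measured) that it carries with the knob. Origin: centre of its flat lower tip, at first 2 to 4 mm above the top of the worn pad when that lies on the plate. Takes about 0.04 N m to turn and stays where it is left, even under load
- ratchet (a joint): slip angle of the clutch between knob and thimble, rad, 0 at the start. The knob turned clockwise from above (yaw decreasing) drives the thimble and spindle down; once the spindle bears on something the clutch slips at 0.03 to 0.08 N m and this grows with the knob's turn: one click is 0.35 rad (18 a turn), two or three clicks 0.70 to 1.05 rad
- knob (a point): middle of the ratchet knob on its vertical axis: fluted dark steel cylinder, 32 mm in diameter, 30 mm high (15 mm above and below this point), on top of the thimble, one white line on its top face; about 154 mm above the bench, sinking with the spindle. Best turned in strokes of up to 1.5 rad, letting go and gripping anew
- pad_worn: worn brake pad, loose, lying lining up: dark steel backing 140 x 50 x 6 mm under a grey lining 134 x 50 x 6 mm, 12 mm thick in all, about 0.3 kg. Origin: centre of its underside; x along its 140 mm length (either end may go to the fence)
- pad_new: new brake pad, the same but with a lining 14 mm thick, 20 mm in all; to be left alone. Origin: centre of its underside, x along its length. Which pad lies on which side of the gauge varies
- socket: steel socket, 26 mm across, 38 mm high, standing; leave alone. Origin: centre of its underside
- spray_can: spray can, 62 mm across, about 120 mm high, standing; leave alone. Origin: centre of its underside
- lug_nut: steel wheel nut, 28 mm across, 26 mm high, standing; leave alone. Origin: centre of its underside
- wrench: wrench lying on the bench between robot and gauge; leave alone. Origin near its middle, x along it
- screwdriver: screwdriver lying behind the gauge; leave alone. Origin near its middle, x along it
Things that resemble listed ones, but are neither listed nor needed, are in the scene too. Leave any orange, pink or turquoise look-alike of the pad_worn alone.

How it is judged:
By the outcome, as a careful person would: the job done as asked, in the order asked, and still so for the second after the job is handed in, with the robot touching nothing.
It also fails if it takes over 67 s, if anything falls off the work surface, if the arm or the gripper's body presses on something with over 40 N, if the wrist force passes 120 N, or if a joint passes its speed limit or range.

## Robot

A 6-joint arm with a two-finger parallel gripper is mounted at the origin on the work surface. World frame = base frame: x ahead of the robot, y to its left, z up, the work surface at z = 0. Lengths are in m, angles in rad, forces in N, time in s.
With the tool pointing down it reaches from about 0.225 to 0.725 m from the base axis. Payload 3.1 kg.
Tool frame: the origin (TCP) lies between the finger pads; the fingertips stand 19 mm ahead of it and the grasp point (between the pads) is the TCP; z points along the fingers, y is the line along which they close (so a half turn about z gives the same grasp; the last joint's range is limited). The gripper opens to 85 mm and grips with 20 to 120 N. Pads are 22 mm wide; open, the fingers measure 114 mm over their backs; the gripper's body (76 mm by 85 mm) begins 54 mm behind the grasp point. The pads swing forward as they close: fully open they stand 13 mm farther back than shut.
Start: joints at [-1.418, 0.048, 0.099, 1.622, 0, 1.443], TCP at [0.145, -0.504, 0.25] pointing down, gripper open.
Joint ranges: [-2.91, 2.91], [-0.99, 1.94], [-1.21, 1.42], [-2.12, 2.29], [-1.49, 1.47], [-3.14, 3.14]. Speed limits (rad/s): [2.79, 2.79, 3.14, 3.14, 3.14, 3.14].

## Interface

Orientations are given as a unit quaternion [x, y, z, w].
In Python, from workcell import arm gives the robot as it stands.
- The arm moves only by the shell command python3 -m pendant 'ROWS' [FORCE]. ROWS is JSON, a list of rows, each a list of 7 numbers: the shift along the tool's x, y, z in cm, then the turn, a rotation vector about the tool's x, y, z in rad, then the gripper command: -1 is fully open, 1 is shut, values between are in proportion. A call has 1 to 20 rows; each row is the pose to reach, as a shift and turn from the pose commanded when the call began, along the tool's axes at that moment; what a row does not reach only later rows make up. A row lasts 1/8 s, in which the tool goes at most 62.5 mm and 10.7 degrees, less where a joint would pass 70% of its speed; a pose out of reach is approached as far as the arm can. A call with a gripper value outside its range is refused whole. The fingers move at their own pace and stop on an object; FORCE is the grip in N (left out, the last holds). Time passes only in rows, so rows that repeat a pose let the fingers close. It gives the time, the measured TCP pose, the force, the opening and the grip force at its end, in the units of the state.
- arm.get_state(): the state, without advancing time (a new reading comes with each control period).
- arm.grab_frame(name): name is "scene" or "top"; returns a dict with "pixels" (400x640x3 uint8, blue, green, red), "fx", "fy", "cx", "cy" (pixels), "dist_coeffs" ([k1, k2, p1, p2, k3] as OpenCV has them; the pictures are not rectified), "world_to_cam" (4x4, takes a point from world to camera coordinates). Camera axes: x right, y down, z forward; pixel columns grow to the right and rows downward; lengths in m; the calibration is good to about 2 mm. A picture is of the moment at which its call begins. There is no depth.
- arm.job_done(): hands the job in; it is judged then, once.
The state is a dict: "clock": time; "joint_positions": joint angles; "qvel": joint speeds; "effort": joint torques, N m; "eef_pos": TCP position; "tcp_rot": TCP orientation; "ft_force": force on the tool from outside, world axes, zero at the start; "wrist_torque": the same for the moment, N m; "grip_width": finger opening in m; "gripper_force": force on a finger pad.
Only numpy, scipy, OpenCV 4.12 (cv2) and the standard library are available. Lean on these libraries where they do the work, as an engineer would, in place of code of your own. Each camera call takes 0.05 s, during which the arm holds its last target. There are 200 camera calls.

## Working session

There is one attempt and no reset: what is moved stays moved. The work goes in short steps, Python scripts to look and compute and a shell command to move; the robot and the scene stay as the last step left them, time stands still between calls to the robot, and variables do not carry over. Pictures are saved under pics/ and viewed, at most 10 in all, crops included, and the job is handed in when it is done.

```bash
ls; mkdir -p pics; python3 - <<'E'
from workcell import arm
import cv2, numpy as np, json
for n in("scene","top"):
    f=arm.grab_frame(n); cv2.imwrite(f"pics/{n}0.png",f["pixels"])
    print(n,f["fx"],f["cx"],f["cy"],f["dist_coeffs"],np.round(f["world_to_cam"],3).tolist())
s=arm.get_state(); print(s)
E
```

```text
pics
scene 501.25170162935376 313.7955643121527 202.2781243618704 [0.03367107 0.         0.         0.         0.        ] [[-0.139, 0.99, 0.011, -0.026], [0.844, 0.124, -0.522, -0.347], [-0.518, -0.064, -0.853, 1.601], [0.0, 0.0, 0.0, 1.0]]
top 364.1249009576228 313.64175390140366 191.62656404240207 [-0.03791351  0.          0.          0.          0.        ] [[-0.013, -0.999, -0.031, 0.113], [-0.986, 0.018, -0.166, 0.505], [0.167, 0.028, -0.986, 1.069], [0.0, 0.0, 0.0, 1.0]]
{'clock': 0.1, 'joint_positions': array([-1.41778781e+00,  4.86805431e-02,  9.77368274e-02,  1.62198030e+00,
        2.74959085e-05,  1.44298776e+00]), 'qvel': array([-0.00105956, -0.00075311,  0.00307005, -0.00064525,  0.00207469,
       -0.00225748]), 'effort': array([ 3.43359883e-03, -3.39850688e+01,  3.20936680e+01,  1.58690190e-02,
        1.68861669e-05, -1.82968265e-06]), 'eef_pos': array([ 0.14541237, -0.50393195,  0.24922328]), 'tcp_rot': array([ 9.90158346e-01,  1.39947552e-01,  3.42813279e-07, -1.06393168e-03]), 'ft_force': array([-0.16710136,  0.33588242, -0.27436492]), 'wrist_torque': array([-0.05753953, -0.01743723, -0.02570091]), 'gripper_force': 0.0, 'grip_width': 0.08508898256308746}
```

View pics/scene0.png

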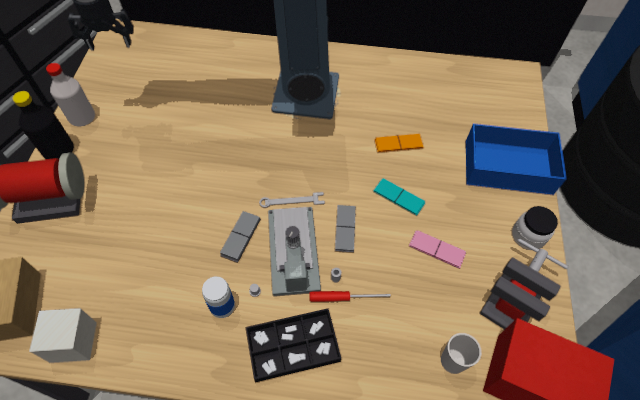

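View pics/top0.png

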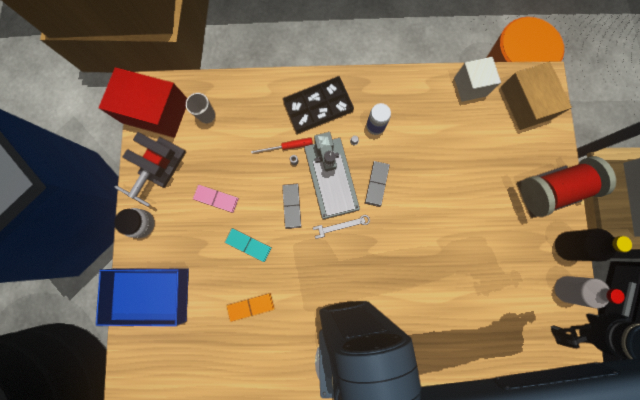

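Scene view: the robot is at the top, the gauge at (293,245), and two grey pads at (240,235) and (345,228). In the top view the same pads are at (377,184) and (292,205). Possible mix-ups for pad_worn are those two grey pads, plus the orange (399,143), turquoise (399,196) and pink (437,248) look-alikes, which I rule out by colour. I'll take a close crop to compare the pads' thickness.

```bash
cat > h.py <<'E'
import numpy as np, cv2
from workcell import arm
class Cam:
    def __init__(s,n):
        f=arm.grab_frame(n); s.im=f["pixels"]; s.K=np.array([[f["fx"],0,f["cx"]],[0,f["fy"],f["cy"]],[0,0,1]]); s.d=np.array(f["dist_coeffs"]); s.T=np.array(f["world_to_cam"])
        s.R=s.T[:3,:3]; s.c=-s.R.T@s.T[:3,3]
    def ray(s,p):
        u=cv2.undistortPoints(np.array(p,float).reshape(-1,1,2),s.K,s.d).reshape(-1,2)
        return np.c_[u,np.ones(len(u))]@s.R
    def plane(s,p,z):
        r=s.ray(p); return s.c+r*((z-s.c[2])/r[:,2])[:,None]
    def px(s,P):
        return cv2.projectPoints(np.array(P,float).reshape(-1,1,3),cv2.Rodrigues(s.R)[0],s.T[:3,3],s.K,s.d)[0].reshape(-1,2)
def tri(c1,p1,c2,p2):
    A=[];b=[]
    for c,p in((c1,p1),(c2,p2)):
        d=c.ray([p])[0]; d/=np.linalg.norm(d); M=np.eye(3)-np.outer(d,d); A.append(M); b.append(M@c.c)
    return np.linalg.lstsq(np.vstack(A),np.hstack(b),rcond=None)[0]
E
python3 - <<'E'
from h import *
a=Cam("scene");b=Cam("top")
A=a.im[190:310,210:370]; B=b.im[120:240,250:410]
cv2.imwrite("pics/crop1.png",np.hstack([cv2.resize(A,None,fx=2.5,fy=4.9,interpolation=cv2.INTER_CUBIC)[:,:],cv2.resize(B,None,fx=2.5,fy=4.9,interpolation=cv2.INTER_CUBIC)]) if 0 else np.vstack([cv2.resize(A,(640,480),interpolation=cv2.INTER_CUBIC)]))
cv2.imwrite("pics/crop2.png",cv2.resize(B,(640,480),interpolation=cv2.INTER_CUBIC))
E
```

```text
(no output)
```

View pics/crop1.png

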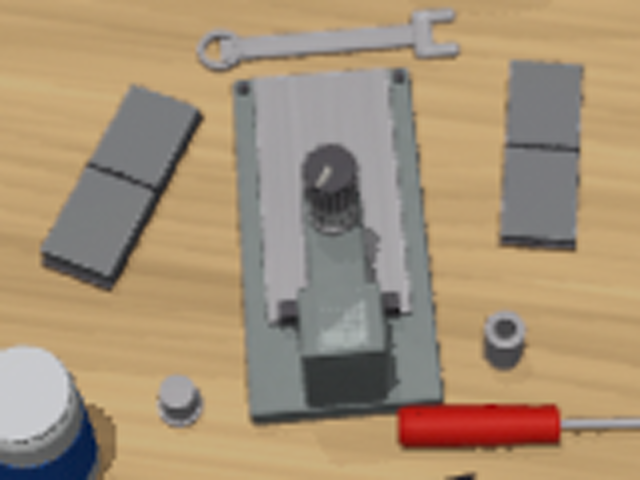

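View pics/crop2.png

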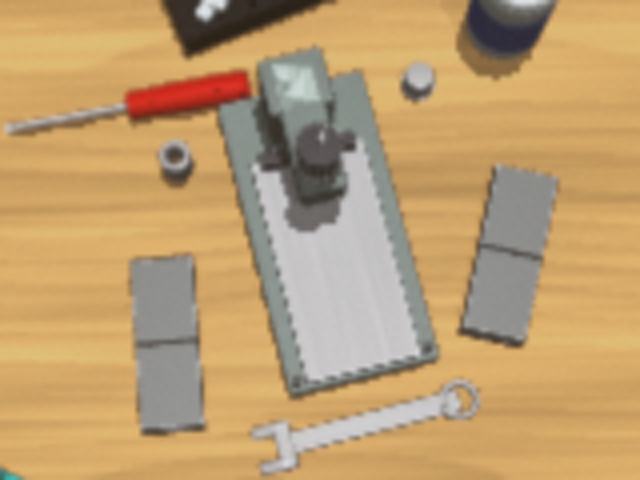

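Crops: the gauge's open front faces the robot. The right-hand pad in the scene view (345,228) shows only a thin side wall; the left one (240,235) shows a thicker one. I'll check this by triangulating heights.

```bash
python3 - <<'E'
from h import *
a=Cam("scene");b=Cam("top")
def lining(c,ctr,w=28):
    x,y=ctr; im=cv2.resize(c.im[y-w:y+w,x-w:x+w],None,fx=4,fy=4,interpolation=cv2.INTER_CUBIC).astype(int)
    hsv=cv2.cvtColor(im.clip(0,255).astype(np.uint8),cv2.COLOR_BGR2HSV)
    sat=hsv[...,1]; v=hsv[...,2]
    seed=np.median(im[w*4-30:w*4-10,w*4-8:w*4+8].reshape(-1,3),axis=0)
    med=v[(sat<60)].astype(int)
    m=((sat<50)&(v>75)&(v<165)).astype(np.uint8)
    m=cv2.morphologyEx(m,cv2.MORPH_CLOSE,np.ones((13,13),np.uint8))
    cs,_=cv2.findContours(m,cv2.RETR_EXTERNAL,cv2.CHAIN_APPROX_NONE)
    k=max(cs,key=lambda q:cv2.contourArea(q)*(cv2.pointPolygonTest(q,(w*4.,w*4.),True)>-25))
    box=cv2.boxPoints(cv2.minAreaRect(k))
    M=cv2.moments(k); cen=np.array([M['m10'],M['m01']])/M['m00']
    f=lambda q:(np.array(q)+.5)/4-.5+[x-w,y-w]
    print(seed,cv2.contourArea(k)/16)
    return f(cen),f(box)
for n,pa,pb in(("y-",(240,235),(377,184)),("y+",(345,228),(292,205))):
    ca,ba=lining(a,pa);cb,bb=lining(b,pb)
    P=tri(a,ca,b,cb);print(n,"centroid tri",P.round(4))
    for c,bx,cc in((a,ba,ca),(b,bb,cb)):
        for z in(.012,.020):
            W=c.plane(bx,z)[:,:2]; e=[W[1]-W[0],W[2]-W[1]]; l=[np.linalg.norm(q) for q in e]; q=e[int(np.argmax(l))]
            print(z,c.plane([cc],z)[0][:2].round(4),np.round(l,4),"ang",np.degrees(np.arctan2(q[1],q[0])).round(1))
# gauge: points from 4x crops
def S(p):return (p[0]/4+210-.375,p[1]/4+190-.375)
def T(p):return (p[0]/4+250-.375,p[1]/4+120-.375)
for n,p,q in(("baseFront y-",(235,83),(436,356)),("baseFront y+",(408,70),(293,392)),("knobtop",(330,170),(319,143))):
    print(n,tri(a,S(p),b,T(q)).round(4), a.plane([S(p)],.022)[0].round(4),b.plane([T(q)],.022)[0].round(4))
print("baseBack far",b.plane([T((358,72)),T((222,108))],.022).round(4),a.plane([S((252,415)),S((442,395))],.022).round(4))
E
```

```text
[125. 123. 121.] 901.0625
[141. 143. 143.] 647.5625
y- centroid tri [ 0.5361 -0.0963  0.0074]
0.012 [ 0.5384 -0.097 ] [0.1472 0.0587] ang 169.1
0.02 [ 0.5424 -0.0951] [0.1462 0.0583] ang 169.1
0.012 [ 0.5349 -0.094 ] [0.1381 0.0503] ang -13.6
0.02 [ 0.5334 -0.0928] [0.1371 0.05  ] ang -13.6
[125. 122. 121.] 818.9375
[143. 145. 145.] 636.875
y+ centroid tri [0.4694 0.1767 0.0029]
0.012 [0.4745 0.1764] [0.1399 0.0518] ang -176.4
0.02 [0.4789 0.1764] [0.139  0.0515] ang -176.4
0.012 [0.4682 0.1761] [0.049  0.1364] ang -176.6
0.02 [0.4672 0.1754] [0.0487 0.1355] ang -176.6
baseFront y- [ 0.4547 -0.0335  0.0197] [ 0.456  -0.0336  0.022 ] [ 0.4544 -0.0328  0.022 ]
baseFront y+ [0.4283 0.0789 0.0207] [0.429 0.08  0.022] [0.4283 0.0779 0.022 ]
knobtop [0.5867 0.0564 0.165 ] [0.5121 0.0403 0.022 ] [0.6257 0.0539 0.022 ]
baseBack far [[0.6836 0.0216 0.022 ]
 [0.6561 0.1306 0.022 ]] [[0.6858 0.0206 0.022 ]
 [0.6564 0.1337 0.022 ]]
```

```bash
python3 - <<'E'
from h import *
a=Cam("scene");b=Cam("top")
print("cams",a.c.round(3),b.c.round(3))
S=lambda p:np.array([(x/4+210-.375,y/4+190-.375) for x,y in p])
T=lambda p:np.array([(x/4+250-.375,y/4+120-.375) for x,y in p])
for n,s,t in(("y-",[(135,88),(202,115),(112,275),(45,252)],[(495,166),(556,178),(525,335),(463,328)]),
             ("y+",[(512,62),(582,66),(577,237),(502,235)],[(192,256),(132,258),(142,430),(203,426)])):
    print(n,"lining-top tri z:",tri(a,S(s).mean(0),b,T(t).mean(0)).round(4))
# edges by sub-pixel scan: along lines across a given world segment, find saturation threshold crossing
def edge(c,P0,P1,z,n=200):
    P0=np.array([*P0,z]);P1=np.array([*P1,z]); t=np.linspace(0,1,n)
    px=c.px(P0+(P1-P0)*t[:,None]).astype(np.float32)
    hsv=cv2.cvtColor(c.im,cv2.COLOR_BGR2HSV)[...,1].astype(np.float32)
    v=cv2.remap(hsv,px[:,:1].copy(),px[:,1:].copy(),cv2.INTER_LINEAR)[:,0]
    th=(v[:8].mean()+v[-8:].mean())/2; i=np.where((v[:-1]-th)*(v[1:]-th)<=0)[0]
    return (P0+(P1-P0)*t[i[len(i)//2]])[:2] if len(i) else None
ang=np.radians(13.3);X=np.array([np.cos(ang),np.sin(ang)]);Y=np.array([-X[1],X[0]]);O=np.array([.5867,.0564])
for c,nm in((a,"scene"),(b,"top")):
  mids=[]
  for sgn in(1,-1):
    pts=[edge(c,O+X*u+Y*sgn*.035,O+X*u+Y*sgn*.085,.022) for u in np.arange(-.135,-.03,.008)]
    pts=np.array([p for p in pts if p is not None]); l=cv2.fitLine(pts.astype(np.float32),cv2.DIST_HUBER,0,.001,.001).ravel()
    mids.append(((l[2:]-O)@Y, np.degrees(np.arctan2(l[1],l[0]))%180)); 
  pts=np.array([edge(c,O+X*-.11+Y*v,O+X*-.19+Y*v,.022) for v in np.arange(-.05,.051,.01)]); l=cv2.fitLine(pts.astype(np.float32),cv2.DIST_HUBER,0,.001,.001).ravel()
  print(nm,"side offsets/angles",np.round(mids,4).tolist(),"front",round(float((l[2:]-O)@X),4),np.degrees(np.arctan2(l[1],l[0]))%180-90)
# knob top & pads: dark blob
for z in(.166,.169):
  print("knob",a.plane(S([(330,170)]),z).round(4),b.plane(T([(319,143)]),z).round(4))
# y+ pad silhouettes
for c,nm in((a,"scene"),(b,"top")):
  for z in(0,.006,.012):
    r=[]
    for sg in(1,-1):
      q=np.array([edge(c,(u,.176),(u,.176+sg*.05),z) for u in(.42,.43,.44,.45,.49,.50,.51)]); 
      r.append((round(float(q[:,1].mean()),4),round(float(np.degrees(np.polyfit(q[:,0],q[:,1],1)[0])),1)))
    e=[round(float(np.mean([edge(c,(.471,v),(.471+sg*.11,v),z)[0] for v in(.165,.17,.18,.185)])),4) for sg in(1,-1)]
    print(nm,z,"y edges",r,"x ends",e)
E
```

```text
cams [1.119 0.171 1.184] [0.321 0.073 1.141]
y- lining-top tri z: [ 0.5366 -0.0936  0.014 ]
y+ lining-top tri z: [0.47   0.1766 0.0093]
scene side offsets/angles [[0.0595, 13.2262], [-0.059, 12.8385]] front -0.1666 13.810478
top side offsets/angles [[0.0599, 13.4637], [-0.0584, 13.0404]] front -0.1358 4.27948
knob [[0.5872 0.0564 0.166 ]] [[0.5864 0.0565 0.166 ]]
knob [[0.5888 0.0568 0.169 ]] [[0.5856 0.0565 0.169 ]]
scene 0 y edges [(0.2008, 3.3), (0.1512, 3.4)] x ends [0.5364, 0.3957]
scene 0.006 y edges [(0.2004, 3.7), (0.1512, 3.5)] x ends [0.5393, 0.3996]
scene 0.012 y edges [(0.2, 3.7), (0.151, 3.6)] x ends [0.542, 0.4031]
top 0 y edges [(0.202, 3.9), (0.152, 3.4)] x ends [0.54, 0.4015]
top 0.006 y edges [(0.2013, 3.8), (0.1516, 3.4)] x ends [0.5387, 0.4011]
top 0.012 y edges [(0.2007, 3.9), (0.1513, 3.5)] x ends [0.5375, 0.4005]
```

```bash
cat >> h.py <<'E'
A=np.radians(13.15);GX=np.array([np.cos(A),np.sin(A)]);GY=np.array([-GX[1],GX[0]]);GO=np.array([.5867,.0564])+.0005*GY
def g2w(x,y=0): return GO+GX*x+GY*y
def w2g(p): d=np.array(p)[:2]-GO; return np.array([d@GX,d@GY])
from scipy.spatial.transform import Rotation as Ro
def go(p,yaw):
    s=arm.get_state(); R=Ro.from_quat(s["tcp_rot"]); 
    T=Ro.from_euler("z",yaw)*Ro.from_quat([1,0,0,0]); 
    print("shift cm",(R.inv().apply(np.array(p)-s["eef_pos"])*100).round(2),"rot",(R.inv()*T).as_rotvec().round(4))
def st():
    s=arm.get_state(); x=Ro.from_quat(s["tcp_rot"]).apply([1,0,0])
    print("t",round(s["clock"],2),"pos",s["eef_pos"].round(4),"yaw",round(float(np.arctan2(x[1],x[0])),4),"g",w2g(s["eef_pos"]).round(4),"F",s["ft_force"].round(2),"M",s["wrist_torque"].round(3),"w",round(s["grip_width"],4),"gf",round(s["gripper_force"],1),"j6",s["joint_positions"][5].round(2))
E
python3 - <<'E'
from h import *
go([.4695,.1765,.25],.063+np.pi)
E
which python3; python3 -m pendant '[[0,0,0,0,0,0,-1]]' | head -30
```

```text
shift cm [ 5.000e+01 -5.644e+01  4.000e-02] rot [ 0.0000e+00 -5.0000e-04 -2.9238e+00]
/bin/python3
clock: 0.52
eef_pos: [0.1455, -0.5044, 0.2503]
tcp_rot: [0.99, 0.14, 0.0, -0.0]
ft_force: [0.7, -0.3, 0.1]
grip_width: 0.0854
gripper_force: 0.0
```

```bash
python3 -m pendant '[[50,-56.4,0,0,0,-2.92,-1],[50,-56.4,0,0,0,-2.92,-1],[50,-56.4,0,0,0,-2.92,-1],[50,-56.4,0,0,0,-2.92,-1],[50,-56.4,0,0,0,-2.92,-1],[50,-56.4,0,0,0,-2.92,-1],[50,-56.4,0,0,0,-2.92,-1],[50,-56.4,0,0,0,-2.92,-1],[50,-56.4,0,0,0,-2.92,-1],[50,-56.4,0,0,0,-2.92,-1],[50,-56.4,0,0,0,-2.92,-1],[50,-56.4,0,0,0,-2.92,-1],[50,-56.4,0,0,0,-2.92,-1],[50,-56.4,0,0,0,-2.92,-1],[50,-56.4,0,0,0,-2.92,-1],[50,-56.4,0,0,0,-2.92,-1],[50,-56.4,0,0,0,-2.92,-1],[50,-56.4,0,0,0,-2.92,-1],[50,-56.4,10,0,0,-2.92,-1],[50,-56.4,15,0,0,-2.92,-1]]'; python3 - <<'E'
from h import *
st(); go([.4695,.1765,.018],.063+np.pi)
E
```

```text
clock: 3.02
eef_pos: [0.4709, 0.1763, 0.1252]
tcp_rot: [-0.029, 1.0, 0.0, 0.002]
ft_force: [0.7, 0.0, -0.7]
grip_width: 0.0857
gripper_force: 0.0
t 3.02 pos [0.4709 0.1763 0.1252] yaw -3.0838 g [-0.0855  0.1426] F [ 0.74  0.03 -0.75] M [ 0.018 -0.093  0.005] w 0.0857 gf 0.0 j6 0.17
shift cm [ 0.19  0.02 10.72] rot [ 0.0007  0.0043 -0.0052]
```

```bash
python3 -m pendant '[[0.1,0,5,0,0,0,-1],[0.1,0,9,0,0,0,-1],[0.1,0,10.7,0,0,0,-1],[0.1,0,10.7,0,0,0,-1],[0.1,0,10.7,0,0,0,1],[0.1,0,10.7,0,0,0,1],[0.1,0,10.7,0,0,0,1],[0.1,0,10.7,0,0,0,1],[0.1,0,10.7,0,0,0,1]]' 50; python3 - <<'E'
from h import *
st()
E
```

```text
clock: 4.15
eef_pos: [0.4708, 0.1764, 0.0209]
tcp_rot: [-0.03, 1.0, 0.0, 0.002]
ft_force: [-0.5, -0.3, 5.8]
grip_width: 0.0483
gripper_force: 53.7
t 4.15 pos [0.4708 0.1764 0.0209] yaw -3.0824 g [-0.0856  0.1427] F [-0.52 -0.35  5.77] M [-0.067  0.083 -0.006] w 0.0483 gf 53.7 j6 0.17
```

```bash
python3 -m pendant '[[0,0,-4,0,0,0,1],[0,0,-9,0,0,0,1],[0,0,-10,0,0,0,1]]'; python3 - <<'E'
from h import *
st(); go([*g2w(-.0945),.10],A+np.pi)
E
```

```text
clock: 4.53
eef_pos: [0.4713, 0.1766, 0.1224]
tcp_rot: [-0.03, 1.0, 0.001, 0.004]
ft_force: [1.1, 0.1, -2.9]
grip_width: 0.0483
gripper_force: 53.1
t 4.53 pos [0.4713 0.1766 0.1224] yaw -3.0824 g [-0.085   0.1428] F [ 1.08  0.14 -2.85] M [ 0.026 -0.018  0.003] w 0.0483 gf 53.1 j6 0.17
shift cm [ -1.47 -14.24   2.23] rot [ 0.0007  0.0078 -0.1703]
```

```bash
python3 -m pendant '[[-0.5,-4,0,0,0,-0.06,1],[-1,-9,0,0,0,-0.12,1],[-1.5,-13,0,0,0,-0.17,1],[-1.5,-14.2,0,0,0,-0.17,1],[-1.5,-14.2,2,0,0,-0.17,1],[-1.5,-14.2,2,0,0,-0.17,1]]'; python3 - <<'E'
from h import *
st(); go([*g2w(-.0945),.052],A+np.pi)
c=Cam("top"); d=Cam("scene")
cv2.imwrite("pics/carry.png",np.hstack([cv2.resize(x,(400,480),interpolation=cv2.INTER_CUBIC) for x in(c.im[120:240,275:375],d.im[180:300,245:345])]))
E
```

```text
clock: 5.28
eef_pos: [0.4894, 0.0356, 0.0954]
tcp_rot: [-0.114, 0.993, 0.001, -0.003]
ft_force: [-0.1, 0.1, -2.5]
grip_width: 0.0484
gripper_force: 53.1
t 5.28 pos [0.4894 0.0356 0.0954] yaw -2.9126 g [-0.0995  0.0014] F [-0.14  0.09 -2.47] M [0.02  0.052 0.013] w 0.0484 gf 53.1 j6 -0.29
shift cm [-0.53 -0.15  4.33] rot [ 0.0024 -0.006  -0.0005]
```

View pics/carry.png

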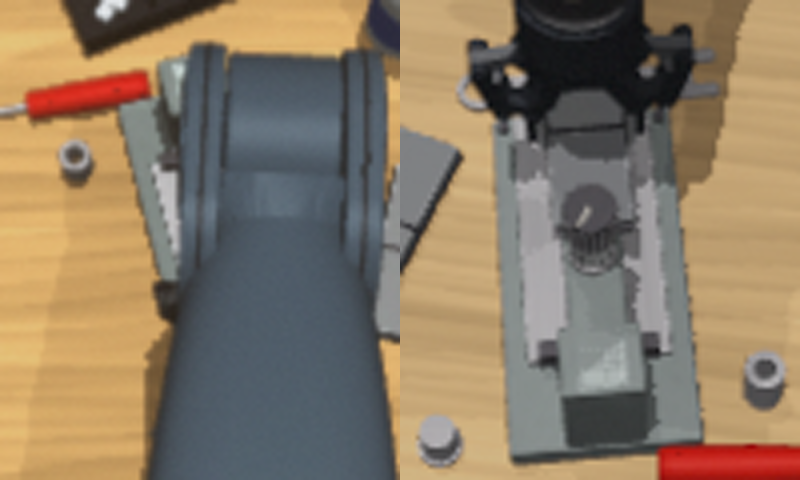

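The right panel shows the gripper holding the pad level over the plate's front (around 590,130), lined up with the gauge. The left panel is mostly hidden by the arm. Now I'll lower it.

```bash
python3 -m pendant '[[-0.5,-0.15,2,0,0,0,1],[-0.5,-0.15,3.5,0,0,0,1],[-0.5,-0.15,4,0,0,0,1],[-0.5,-0.15,4.2,0,0,0,1],[-0.5,-0.15,4.3,0,0,0,1]]'; python3 - <<'E'
from h import *
st()
E
```

```text
clock: 6.0
eef_pos: [0.4975, 0.0348, 0.0558]
tcp_rot: [-0.114, 0.993, -0.0, 0.0]
ft_force: [0.5, 0.2, -2.9]
grip_width: 0.048
gripper_force: 53.1
t 6.0 pos [0.4975 0.0348 0.0558] yaw -2.9123 g [-0.0917 -0.0012] F [ 0.53  0.23 -2.94] M [-0.008 -0.04   0.027] w 0.048 gf 53.1 j6 -0.29
```

```bash
python3 -m pendant '[[0,0.1,0.3,0,0,0,1],[0,0.1,0.5,0,0,0,1],[0,0.1,0.5,0,0,0,1]]'; python3 - <<'E'
from h import *
st()
E
```

```text
clock: 6.38
eef_pos: [0.4972, 0.0358, 0.051]
tcp_rot: [-0.114, 0.993, 0.0, 0.0]
ft_force: [-0.8, -0.6, 1.4]
grip_width: 0.0483
gripper_force: 53.5
t 6.38 pos [0.4972 0.0358 0.051 ] yaw -2.9123 g [-0.0918 -0.0002] F [-0.79 -0.55  1.37] M [ 0.139  0.308 -0.034] w 0.0483 gf 53.5 j6 -0.29
```

```bash
python3 -m pendant '[[0,0,0,0,0,0,-0.5],[0,0,0,0,0,0,-0.5],[0,0,-0.2,0,0,0,-0.5],[2,0,-0.2,0,0,0,-0.5],[4,0,-0.2,0,0,0,-0.5],[4,0,-0.2,0,0,0,-0.5]]' 20; python3 - <<'E'
from h import *
st()
d=Cam("scene"); cv2.imwrite("pics/laid.png",cv2.resize(d.im[170:300,235:355],(600,650))[:600])
E
```

```text
clock: 7.12
eef_pos: [0.4572, 0.0266, 0.0522]
tcp_rot: [-0.114, 0.993, 0.0, -0.0]
ft_force: [0.6, 0.4, -0.1]
grip_width: 0.0638
gripper_force: 0.0
t 7.12 pos [0.4572 0.0266 0.0522] yaw -2.9128 g [-0.1329 -0.    ] F [ 0.6   0.36 -0.08] M [ 0.049 -0.022 -0.019] w 0.0638 gf 0.0 j6 -0.32
```

View pics/laid.png

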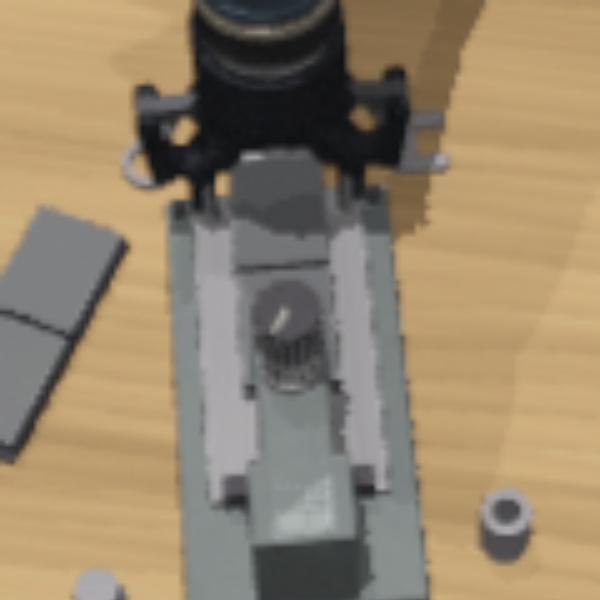

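The pad lies square on the plate (front crop around 280,240), its front end just before the spindle. I'll regrip it lightly near the rear and slide.

```bash
python3 -m pendant '[[0,0,0,0,0,0,1],[0,0,0,0,0,0,1],[0,0,0,0,0,0,1],[-0.5,0,0,0,0,0,1],[-1,0,0,0,0,0,1],[-1.5,0,0,0,0,0,1],[-2,0,0,0,0,0,1],[-2.5,0,0,0,0,0,1],[-3,0,0,0,0,0,1],[-3.5,0,0,0,0,0,1],[-4,0,0,0,0,0,1],[-4.3,0,0,0,0,0,1],[-4.3,0,0,0,0,0,1]]' 20; python3 - <<'E'
from h import *
st()
E
```

```text
clock: 8.8
eef_pos: [0.4977, 0.0359, 0.0528]
tcp_rot: [-0.114, 0.993, -0.001, -0.003]
ft_force: [-7.4, -1.4, 8.5]
grip_width: 0.0498
gripper_force: 22.1
t 8.8 pos [0.4977 0.0359 0.0528] yaw -2.9126 g [-0.0914 -0.0003] F [-7.43 -1.4   8.52] M [-0.324  1.511  0.002] w 0.0498 gf 22.1 j6 -0.29
```

```bash
python3 -m pendant '[[-0.1,0,-0.05,0,0,0,1],[-0.1,0,-0.05,0,0,0,1]]'; python3 -c "
from h import *
st()"; python3 -m pendant '[[-0.1,0,0,0,0,0,1],[-0.1,0,0,0,0,0,1]]'; python3 -c "
from h import *
st()"
```

```text
clock: 9.05
eef_pos: [0.499, 0.0362, 0.0529]
tcp_rot: [-0.114, 0.993, -0.0, -0.002]
ft_force: [-5.0, -0.9, 5.7]
grip_width: 0.049
gripper_force: 21.8
t 9.05 pos [0.499  0.0362 0.0529] yaw -2.9126 g [-0.09   -0.0002] F [-4.98 -0.93  5.72] M [-0.279  1.128 -0.012] w 0.049 gf 21.8 j6 -0.29
clock: 9.3
eef_pos: [0.4994, 0.0363, 0.0529]
tcp_rot: [-0.114, 0.993, -0.001, -0.003]
ft_force: [-7.3, -2.4, 6.9]
grip_width: 0.0493
gripper_force: 21.9
t 9.3 pos [0.4994 0.0363 0.0529] yaw -2.9127 g [-0.0896 -0.0002] F [-7.27 -2.45  6.85] M [-0.293  1.398 -0.018] w 0.0493 gf 21.9 j6 -0.29
```

```bash
python3 -m pendant '[[-0.1,0,-0.05,0,0,0,1],[-0.1,0,-0.05,0,0,0,1],[-0.1,0,-0.05,0,0,0,1]]'; python3 -c "
from h import *
st()"; python3 -m pendant '[[-0.1,0,-0.05,0,0,0,1],[-0.1,0,-0.05,0,0,0,1]]'; python3 -c "
from h import *
st()"
```

```text
clock: 9.68
eef_pos: [0.5023, 0.0371, 0.0529]
tcp_rot: [-0.114, 0.993, -0.0, -0.001]
ft_force: [-2.0, -0.4, 1.6]
grip_width: 0.0496
gripper_force: 21.4
t 9.68 pos [0.5023 0.0371 0.0529] yaw -2.9124 g [-0.0866 -0.0001] F [-1.98 -0.41  1.62] M [-0.146  0.607 -0.018] w 0.0496 gf 21.4 j6 -0.29
clock: 9.93
eef_pos: [0.504, 0.0375, 0.0533]
tcp_rot: [-0.114, 0.993, 0.0, 0.0]
ft_force: [-0.3, -1.0, -2.5]
grip_width: 0.0491
gripper_force: 21.1
t 9.93 pos [0.504  0.0375 0.0533] yaw -2.9123 g [-0.0849 -0.    ] F [-0.26 -1.   -2.47] M [-0.029  0.178 -0.016] w 0.0491 gf 21.1 j6 -0.29
```

```bash
python3 -m pendant '[[-0.1,0,0.03,0,0,0,1],[-0.1,0,0.03,0,0,0,1],[-0.1,0,0.03,0,0,0,1]]'; python3 -c "
from h import *
st()"; python3 -m pendant '[[-0.1,0,0,0,0,0,1],[-0.1,0,0,0,0,0,1],[-0.1,0,0,0,0,0,1]]'; python3 -c "
from h import *
st()"
```

```text
clock: 10.3
eef_pos: [0.504, 0.0376, 0.0531]
tcp_rot: [-0.114, 0.993, 0.0, -0.001]
ft_force: [-3.8, -1.4, -1.3]
grip_width: 0.049
gripper_force: 21.1
t 10.3 pos [0.504  0.0376 0.0531] yaw -2.9125 g [-0.0848 -0.    ] F [-3.84 -1.44 -1.34] M [-0.193  0.755 -0.017] w 0.049 gf 21.1 j6 -0.29
clock: 10.68
eef_pos: [0.504, 0.0376, 0.0529]
tcp_rot: [-0.114, 0.993, -0.0, -0.002]
ft_force: [-5.6, -1.8, -0.1]
grip_width: 0.0493
gripper_force: 21.2
t 10.68 pos [0.504  0.0376 0.0529] yaw -2.9126 g [-0.0848 -0.    ] F [-5.6  -1.82 -0.11] M [-0.252  1.263 -0.028] w 0.0493 gf 21.2 j6 -0.29
```

```bash
python3 -m pendant '[[0,0,0,0,0,0,-0.5],[0,0,0,0,0,0,-0.5],[0.2,0,-0.2,0,0,0,-0.5],[2.5,0,-0.2,0,0,0,-0.5],[5.5,0,-0.2,0,0,0,-0.5],[6.3,0,-0.2,0,0,0,0.5],[6.3,0,-0.2,0,0,0,1],[6.3,0,-0.2,0,0,0,1],[6.3,0,-0.2,0,0,0,1],[6.3,0,-0.2,0,0,0,1]]'; python3 -c "
from h import *
st()"
```

```text
clock: 11.92
eef_pos: [0.4448, 0.0236, 0.0555]
tcp_rot: [-0.114, 0.993, 0.0, 0.0]
ft_force: [0.1, -0.0, -1.1]
grip_width: 0.0001
gripper_force: 0.0
t 11.93 pos [0.4448 0.0236 0.0555] yaw -2.9122 g [-0.1456 -0.0002] F [ 0.07 -0.02 -1.09] M [-0.027 -0.043 -0.003] w 0.0001 gf 0.0 j6 -0.33
```

```bash
python3 -m pendant '[[-0.5,0,0.3,0,0,0,1],[-1.2,0,0.3,0,0,0,1],[-1.7,0,0.3,0,0,0,1],[-1.7,0,0.3,0,0,0,1]]'; python3 -c "
from h import *
st()"; python3 -m pendant '[[-0.15,0,0,0,0,0,1],[-0.3,0,0,0,0,0,1],[-0.3,0,0,0,0,0,1]]'; python3 -c "
from h import *
st()"
```

```text
clock: 12.42
eef_pos: [0.4615, 0.0274, 0.0526]
tcp_rot: [-0.114, 0.993, -0.0, 0.0]
ft_force: [-0.4, 0.6, 1.2]
grip_width: 0.0002
gripper_force: 0.0
t 12.43 pos [0.4615 0.0274 0.0526] yaw -2.9122 g [-0.1286 -0.0002] F [-0.4   0.57  1.19] M [-0.001  0.013 -0.009] w 0.0002 gf 0.0 j6 -0.32
clock: 12.8
eef_pos: [0.4634, 0.0279, 0.0524]
tcp_rot: [-0.114, 0.993, -0.0, -0.001]
ft_force: [-1.2, -0.6, 0.8]
grip_width: 0.0
gripper_force: 0.8
t 12.8 pos [0.4634 0.0279 0.0524] yaw -2.9125 g [-0.1266 -0.0002] F [-1.16 -0.63  0.78] M [-0.074  0.307 -0.02 ] w 0.0 gf 0.8 j6 -0.31
```

```bash
python3 -m pendant '[[-0.15,0,0,0,0,0,1],[-0.15,0,0,0,0,0,1]]'; python3 -c "
from h import *
st()"; python3 -m pendant '[[-0.15,0,0,0,0,0,1],[-0.15,0,0,0,0,0,1]]'; python3 -c "
from h import *
st()"
```

```text
clock: 13.05
eef_pos: [0.4636, 0.028, 0.0523]
tcp_rot: [-0.114, 0.993, -0.0, -0.002]
ft_force: [-5.4, -0.4, 4.4]
grip_width: 0.0001
gripper_force: 3.2
t 13.05 pos [0.4636 0.028  0.0523] yaw -2.9126 g [-1.263e-01 -1.000e-04] F [-5.43 -0.4   4.41] M [-0.357  1.124 -0.043] w 0.0001 gf 3.2 j6 -0.31
clock: 13.3
eef_pos: [0.4638, 0.0281, 0.0522]
tcp_rot: [-0.114, 0.993, -0.001, -0.003]
ft_force: [-7.4, -1.9, 6.8]
grip_width: -0.0003
gripper_force: 5.2
t 13.3 pos [0.4638 0.0281 0.0522] yaw -2.9128 g [-1.261e-01 -1.000e-04] F [-7.39 -1.93  6.79] M [-0.455  1.746  0.003] w -0.0003 gf 5.2 j6 -0.31
```

```bash
python3 -m pendant '[[0.5,0,0,0,0,0,1],[2,0,0,0,0,0,1],[3,0,-5,0,0,0,-1],[4,0,-11,0,0,0,-1],[5,-5,-17,0,0,0,-1],[7,-11,-20,0,0,0,-1],[9,-17,-20,0,0,0,-1],[11,-23,-20,0,0,0,-1],[12,-26,-20,0,0,0,-1],[12,-26,-20,0,0,0,-1]]'; python3 - <<'E'
from h import *
st()
c=Cam("top"); d=Cam("scene")
cv2.imwrite("pics/home.png",np.hstack([cv2.resize(x,(400,480),interpolation=cv2.INTER_CUBIC) for x in(c.im[125:235,285:377],d.im[190:300,252:344])]))
np.savez("home.npz",c=c.im,d=d.im)
E
```

```text
clock: 14.55
eef_pos: [0.4088, -0.2553, 0.2522]
tcp_rot: [-0.111, 0.994, -0.001, 0.001]
ft_force: [-0.1, 0.6, 0.2]
grip_width: 0.0855
gripper_force: 0.0
t 14.55 pos [ 0.4088 -0.2553  0.2522] yaw -2.9182 g [-0.2441 -0.2636] F [-0.09  0.58  0.17] M [ 0.06  -0.033 -0.004] w 0.0855 gf 0.0 j6 -0.92
```

View pics/home.png

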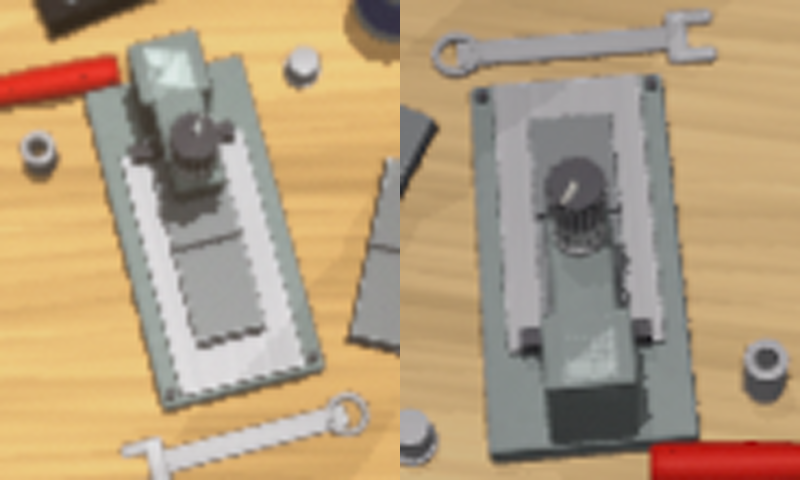

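The pad is home: its rear end is in front of the arm (top view crop 225,335), its edges are parallel to the plate's, and it looks centred. I'll put a number on it.

```bash
python3 - <<'E'
from h import *
c=Cam("top"); d=Cam("scene")
def prof(cam,u,z,lo,hi):
    v=np.linspace(lo,hi,160); P=np.array([[*g2w(u,t),z] for t in v]); px=cam.px(P).astype(np.float32)
    g=cv2.cvtColor(cam.im,cv2.COLOR_BGR2GRAY).astype(np.float32); return v,cv2.remap(g,px[:,:1].copy(),px[:,1:].copy(),cv2.INTER_LINEAR)[:,0]
def cross(v,g):
    g=g.astype(float); th=(np.median(g[:25])+np.median(g[-25:]))/2; i=np.where((g[:-1]-th)*(g[1:]-th)<=0)[0]; return v[i[len(i)//2]] if len(i) else np.nan
for cam,n,us in((c,"top",np.arange(-.108,-.055,.004)),(d,"scene",np.arange(-.108,-.07,.004))):
    for z,lab,rng in((.039,"pad",(.013,.036)),(.030,"plate",(.033,.053))):
        L=np.array([cross(*prof(cam,u,z,*rng)) for u in us]);Rr=np.array([-cross(*[q for q in prof(cam,u,z,-rng[1],-rng[0])]) for u in us])*1
        print(n,lab,"y+",np.nanmean(L).round(4),np.degrees(np.polyfit(us,L,1)[0]).round(2),"y-",(-np.nanmean(Rr)).round(4),np.degrees(np.polyfit(us,-Rr,1)[0]).round(2),"mid",((np.nanmean(L)-np.nanmean(Rr))/2).round(4))
# rear end of pad
for cam,n in((c,"top"),(d,"scene")):
    for z in(.030,.036,.042):
        r=[]
        for vv in np.arange(-.018,.019,.006):
            t=np.linspace(-.135,-.095,160); px=cam.px(np.array([[*g2w(a_,vv),z] for a_ in t])).astype(np.float32)
            g=cv2.remap(cv2.cvtColor(cam.im,cv2.COLOR_BGR2GRAY).astype(np.float32),px[:,:1].copy(),px[:,1:].copy(),cv2.INTER_LINEAR)[:,0]; r.append(cross(t,g))
        print(n,z,"rear end x",np.round(r,4))
go([*g2w(0,0),.22],-2.35)
E
```

```text
top pad y+ 0.0281 -0.72 y- -0.0253 -0.85 mid 0.0014
top plate y+ 0.0437 0.24 y- -0.045 -0.0 mid -0.0007
scene pad y+ 0.0253 -2.65 y- -0.0246 9.34 mid 0.0003
scene plate y+ 0.0434 0.48 y- -0.0456 2.68 mid -0.0011
top 0.03 rear end x [-0.1184 -0.1174 -0.1186 -0.1176 -0.1186 -0.1181 -0.1194]
top 0.036 rear end x [-0.1194 -0.1181 -0.1194 -0.1184 -0.1192 -0.1189 -0.1202]
top 0.042 rear end x [-0.1202 -0.1192 -0.1199 -0.1194 -0.1199 -0.1197 -0.1209]
scene 0.03 rear end x [-0.1197 -0.1197 -0.1204 -0.1212 -0.1214 -0.1204 -0.1204]
scene 0.036 rear end x [-0.1164 -0.1159 -0.1166 -0.1176 -0.1181 -0.1169 -0.1171]
scene 0.042 rear end x [-0.1126 -0.1124 -0.1129 -0.1139 -0.1146 -0.1136 -0.1136]
shift cm [-24.28  25.91   3.28] rot [-1.000e-04  8.000e-04 -5.612e-01]
```

Measured relative to the plate, base and knob, the pad sits about 1.3 mm towards +y. I'll nudge it with a light grip and then press the end home again.

```bash
python3 -c "
from h import *
go([*g2w(-.077,-.0012),.12],A+np.pi)"
```

```text
shift cm [-16.57  25.8   13.28] rot [0.0001 0.0008 0.0009]
```

```bash
python3 -m pendant '[[-4,6,0,0,0,0,-0.5],[-8,12,2,0,0,0,-0.5],[-12,18,6,0,0,0,-0.5],[-15,24,10,0,0,0,-0.5],[-16.6,25.8,13.3,0,0,0,-0.5],[-16.6,25.8,13.3,0,0,0,-0.5],[-16.6,25.8,13.3,0,0,0,-0.5]]' 20; python3 -c "
from h import *
st();go([*g2w(-.077,-.0012),.0535],A+np.pi)"
```

```text
clock: 15.62
eef_pos: [0.51, 0.0404, 0.1173]
tcp_rot: [-0.117, 0.993, 0.001, -0.002]
ft_force: [-0.4, -0.8, 0.7]
grip_width: 0.0638
gripper_force: 0.0
t 15.62 pos [0.51   0.0404 0.1173] yaw -2.9064 g [-0.0783  0.0014] F [-0.45 -0.81  0.73] M [-0.047  0.016  0.022] w 0.0638 gf 0.0 j6 -0.29
shift cm [-0.15 -0.27  6.38] rot [ 0.0015 -0.0042  0.0057]
```

```bash
python3 -m pendant '[[0,0,3,0,0,0,-0.5],[0,0,5,0,0,0,-0.5],[0,0,5,0,0,0,-0.5],[0,0,5,0,0,0,-0.5]]' 20; python3 -c "
from h import *
st();go([*g2w(-.077,-.0012),.0535],A+np.pi)"
```

```text
clock: 16.12
eef_pos: [0.5129, 0.0369, 0.0713]
tcp_rot: [-0.114, 0.993, -0.0, 0.001]
ft_force: [0.2, -0.2, 0.5]
grip_width: 0.0644
gripper_force: 0.0
t 16.12 pos [0.5129 0.0369 0.0713] yaw -2.9125 g [-0.0763 -0.0027] F [ 0.22 -0.2   0.54] M [ 0.001 -0.057  0.001] w 0.0644 gf 0.0 j6 -0.29
shift cm [0.07 0.15 1.78] rot [-0.0009  0.0025 -0.0005]
```

```bash
python3 -m pendant '[[0,0,1,0,0,0,-0.5],[0,0,1.7,0,0,0,-0.5],[0,0,1.7,0,0,0,-0.5],[0,0,1.7,0,0,0,-0.5]]' 20; python3 -c "
from h import *
st();go([*g2w(-.077,-.0012),.0535],A+np.pi)"
```

```text
clock: 16.62
eef_pos: [0.512, 0.0372, 0.0524]
tcp_rot: [-0.114, 0.993, 0.0, -0.0]
ft_force: [0.0, -0.1, 0.2]
grip_width: 0.0637
gripper_force: 0.0
t 16.62 pos [0.512  0.0372 0.0524] yaw -2.9124 g [-0.0771 -0.0022] F [ 0.04 -0.06  0.23] M [0.033 0.004 0.044] w 0.0637 gf 0.0 j6 -0.29
shift cm [-0.01  0.1  -0.11] rot [ 0.0001 -0.0002 -0.0003]
```

```bash
python3 -m pendant '[[0,0.1,-0.15,0,0,0,-0.5],[0,0.1,-0.15,0,0,0,1],[0,0.1,-0.15,0,0,0,1],[0,0.1,-0.15,0,0,0,1],[0,0.1,-0.15,0,0,0,1]]' 20; python3 -c "
from h import *
st()"; python3 -m pendant '[[0,0,0,0,0,0,-0.5],[0,0,0,0,0,0,-0.5],[0.5,0,0,0,0,0,-0.5],[3,0,0,0,0,0,-0.5],[6,0,0,0,0,0,-0.5],[7,0,0,0,0,0,0.5],[7,0,0,0,0,0,1],[7,0,0,0,0,0,1],[7,0,0,0,0,0,1],[7,0,0,0,0,0,1]]'; python3 -c "
from h import *
st()"
```

```text
clock: 17.25
eef_pos: [0.5121, 0.0386, 0.0547]
tcp_rot: [-0.115, 0.993, 0.0, 0.0]
ft_force: [-2.2, 2.4, 5.0]
grip_width: 0.0491
gripper_force: 21.1
t 17.25 pos [0.5121 0.0386 0.0547] yaw -2.9121 g [-0.0767 -0.0009] F [-2.15  2.35  4.95] M [0.432 0.362 0.117] w 0.0491 gf 21.1 j6 -0.29
clock: 18.5
eef_pos: [0.4441, 0.0224, 0.054]
tcp_rot: [-0.114, 0.993, 0.0, 0.0]
ft_force: [-0.4, -0.5, 0.2]
grip_width: -0.0002
gripper_force: 0.0
t 18.5 pos [0.4441 0.0224 0.054 ] yaw -2.9122 g [-0.1466 -0.0012] F [-0.44 -0.47  0.2 ] M [ 0.018 -0.053 -0.008] w -0.0002 gf 0.0 j6 -0.33
```

```bash
python3 -m pendant '[[-0.5,0,0.15,0,0,0,1],[-1.2,0,0.15,0,0,0,1],[-1.7,0,0.15,0,0,0,1],[-1.9,0,0.15,0,0,0,1],[-2.1,0,0.15,0,0,0,1],[-2.1,0,0.15,0,0,0,1]]'; python3 -c "
from h import *
st()"; python3 -m pendant '[[-0.15,0,0,0,0,0,1],[-0.3,0,0,0,0,0,1],[-0.3,0,0,0,0,0,1]]'; python3 -c "
from h import *
st()"
```

```text
clock: 19.25
eef_pos: [0.4634, 0.0269, 0.0524]
tcp_rot: [-0.114, 0.993, -0.0, -0.001]
ft_force: [-2.5, -0.7, 2.2]
grip_width: -0.0
gripper_force: 1.2
t 19.25 pos [0.4634 0.0269 0.0524] yaw -2.9124 g [-0.1267 -0.0011] F [-2.47 -0.73  2.24] M [-0.106  0.427 -0.059] w -0.0 gf 1.2 j6 -0.32
clock: 19.62
eef_pos: [0.4639, 0.0271, 0.0522]
tcp_rot: [-0.114, 0.993, -0.001, -0.003]
ft_force: [-8.7, -2.6, 6.1]
grip_width: 0.0001
gripper_force: 5.4
t 19.62 pos [0.4639 0.0271 0.0522] yaw -2.9128 g [-0.1263 -0.0011] F [-8.7  -2.62  6.06] M [-0.497  1.828  0.029] w 0.0001 gf 5.4 j6 -0.31
```

```bash
python3 -m pendant '[[0.5,0,0,0,0,0,1],[2,0,0,0,0,0,1],[3,0,-5,0,0,0,-1],[3,0,-11,0,0,-0.18,-1],[-1,0,-17,0,0,-0.36,-1],[-6,0,-19,0,0,-0.5,-1],[-11,0,-19,0,0,-0.567,-1],[-12.6,0,-19,0,0,-0.567,-1],[-12.6,0,-19,0,0,-0.567,-1],[-12.6,0,-19,0,0,-0.567,-1],[-12.6,0,-19,0,0,-0.567,-1]]'; python3 - <<'E'
from h import *
st()
go([*g2w(0,-.0005),.157],-2.345)
E
```

```text
clock: 21.0
eef_pos: [0.5891, 0.0562, 0.243]
tcp_rot: [-0.388, 0.922, -0.0, 0.0]
ft_force: [0.4, -0.1, 0.2]
grip_width: 0.0855
gripper_force: 0.0
t 21.0 pos [0.5891 0.0562 0.243 ] yaw -2.3456 g [ 0.0023 -0.0012] F [ 0.42 -0.11  0.24] M [-0.011  0.03  -0.044] w 0.0855 gf 0.0 j6 -0.81
shift cm [0.16 0.19 8.6 ] rot [-0.0004  0.0005 -0.0006]
```

```bash
python3 -m pendant '[[0.15,0.2,5,0,0,0,-1],[0.15,0.2,8.6,0,0,0,-1],[0.15,0.2,8.6,0,0,0,-0.2],[0.15,0.2,8.6,0,0,0,-0.2],[0.15,0.2,8.6,0,0,0,-0.2]]' 25; python3 -c "
from h import *
st()"; python3 -m pendant '[[0,0,0,0,0,0,1],[0,0,0,0,0,0,1],[0,0,0,0,0,0,1]]' 25; python3 -c "
from h import *
st()"
```

```text
clock: 21.62
eef_pos: [0.5888, 0.0566, 0.1595]
tcp_rot: [-0.388, 0.922, -0.001, 0.002]
ft_force: [0.6, 0.0, 0.5]
grip_width: 0.051
gripper_force: 0.0
t 21.62 pos [0.5888 0.0566 0.1595] yaw -2.3455 g [ 0.0021 -0.0008] F [0.63 0.02 0.54] M [-0.005 -0.004 -0.034] w 0.051 gf 0.0 j6 -0.81
clock: 22.0
eef_pos: [0.5876, 0.0575, 0.1588]
tcp_rot: [-0.388, 0.922, 0.0, 0.001]
ft_force: [-3.1, 2.4, 5.6]
grip_width: 0.0311
gripper_force: 25.7
t 22.0 pos [0.5876 0.0575 0.1588] yaw -2.3448 g [0.0011 0.0004] F [-3.1   2.41  5.61] M [ 0.459  0.533 -0.094] w 0.0311 gf 25.7 j6 -0.81
```

```bash
python3 -m pendant '[[0,0.2,0,0,0,0,1],[0,0.2,0,0,0,0,1]]'; python3 -c "
from h import *
st()"; python3 -m pendant '[[0,0,0,0,0,0.15,1],[0,0,0.05,0,0,0.3,1],[0,0,0.1,0,0,0.45,1],[0,0,0.1,0,0,0.6,1],[0,0,0.1,0,0,0.6,1]]';  python3 -c "
from h import *
st()"; python3 -m pendant '[[0,0,0,0,0,0.15,1],[0,0,0.05,0,0,0.3,1],[0,0,0.05,0,0,0.3,1]]';  python3 -c "
from h import *
st()"
```

```text
clock: 22.25
eef_pos: [0.5872, 0.0579, 0.1587]
tcp_rot: [-0.388, 0.922, -0.001, 0.002]
ft_force: [-0.3, -0.6, 7.6]
grip_width: 0.0312
gripper_force: 25.8
t 22.25 pos [0.5872 0.0579 0.1587] yaw -2.3453 g [0.0009 0.0008] F [-0.31 -0.6   7.57] M [-0.088  0.01   0.037] w 0.0312 gf 25.8 j6 -0.81
clock: 22.88
eef_pos: [0.5877, 0.0567, 0.1575]
tcp_rot: [-0.098, 0.995, -0.002, 0.002]
ft_force: [0.7, -2.7, 6.0]
grip_width: 0.0315
gripper_force: 25.7
t 22.88 pos [0.5877 0.0567 0.1575] yaw -2.9463 g [ 0.0011 -0.0004] F [ 0.69 -2.73  6.02] M [-0.621 -0.27  -0.016] w 0.0315 gf 25.7 j6 -0.21
clock: 23.25
eef_pos: [0.5877, 0.0562, 0.157]
tcp_rot: [0.052, 0.999, -0.002, 0.003]
ft_force: [1.6, -3.4, 5.1]
grip_width: 0.0309
gripper_force: 25.7
t 23.25 pos [0.5877 0.0562 0.157 ] yaw 3.0367 g [ 0.0009 -0.001 ] F [ 1.63 -3.39  5.13] M [-0.915 -0.206 -0.086] w 0.0309 gf 25.7 j6 0.09
```

```bash
python3 -m pendant '[[0,0.1,0,0,0,0.15,1],[0,0.1,0.03,0,0,0.25,1],[0,0.1,0.05,0,0,0.25,1]]';  python3 -c "
from h import *
st()"; python3 -m pendant '[[0,0.1,0,0,0,0.15,1],[0,0.1,0.03,0,0,0.25,1],[0,0.1,0.05,0,0,0.25,1]]';  python3 -c "
from h import *
st()"
```

```text
clock: 23.62
eef_pos: [0.5876, 0.0559, 0.1565]
tcp_rot: [0.177, 0.984, -0.003, 0.003]
ft_force: [1.4, -6.6, 6.7]
grip_width: 0.0313
gripper_force: 25.8
t 23.62 pos [0.5876 0.0559 0.1565] yaw 2.7862 g [ 0.0008 -0.0012] F [ 1.37 -6.62  6.69] M [-1.429 -0.046  0.   ] w 0.0313 gf 25.8 j6 0.34
clock: 24.0
eef_pos: [0.5874, 0.0557, 0.156]
tcp_rot: [0.298, 0.954, -0.004, 0.003]
ft_force: [0.1, -8.7, 7.1]
grip_width: 0.0313
gripper_force: 25.9
t 24.0 pos [0.5874 0.0557 0.156 ] yaw 2.5355 g [ 0.0005 -0.0013] F [ 0.09 -8.65  7.08] M [-1.961  0.286 -0.008] w 0.0313 gf 25.9 j6 0.59
```

```bash
python3 -m pendant '[[0,0,0,0,0,0,-0.2],[0,0,0,0,0,0,-0.2],[0,0,0,0,0,0,-0.2]]';  python3 -c "
from h import *
st(); go([.5860,.0567,.156],-2.345)"
```

```text
clock: 24.38
eef_pos: [0.5859, 0.0604, 0.1533]
tcp_rot: [0.297, 0.955, 0.0, -0.001]
ft_force: [-0.1, -0.2, -0.2]
grip_width: 0.0512
gripper_force: 0.0
t 24.38 pos [0.5859 0.0604 0.1533] yaw 2.5385 g [0.0001 0.0036] F [-0.13 -0.2  -0.2 ] M [-0.005  0.03   0.014] w 0.0512 gf 0.0 j6 0.59
shift cm [-0.22 -0.3  -0.27] rot [ 7.0000e-04 -1.4000e-03 -1.3997e+00]
```

```bash
python3 -m pendant '[[-0.2,-0.3,-0.3,0,0,-0.18,-0.2],[-0.2,-0.3,-0.3,0,0,-0.36,-0.2],[-0.2,-0.3,-0.3,0,0,-0.54,-0.2],[-0.2,-0.3,-0.3,0,0,-0.72,-0.2],[-0.2,-0.3,-0.3,0,0,-0.9,-0.2],[-0.2,-0.3,-0.3,0,0,-1.08,-0.2],[-0.2,-0.3,-0.3,0,0,-1.26,-0.2],[-0.2,-0.3,-0.3,0,0,-1.4,-0.2],[-0.2,-0.3,-0.3,0,0,-1.4,-0.2],[-0.2,-0.3,-0.3,0,0,-1.4,1],[-0.2,-0.3,-0.3,0,0,-1.4,1],[-0.2,-0.3,-0.3,0,0,-1.4,1],[-0.2,-0.3,-0.3,0,0,-1.4,1]]' 25;  python3 -c "
from h import *
st()"
```

```text
clock: 26.0
eef_pos: [0.586, 0.0566, 0.1569]
tcp_rot: [-0.388, 0.922, 0.0, -0.0]
ft_force: [0.2, 1.1, 0.1]
grip_width: 0.0313
gripper_force: 26.1
t 26.0 pos [0.586  0.0566 0.1569] yaw -2.3457 g [-0.0006 -0.0001] F [0.18 1.07 0.08] M [ 0.216  0.183 -0.013] w 0.0313 gf 26.1 j6 -0.81
```

```bash
for i in 1; do python3 -m pendant '[[0,0,0,0,0,0.1,1],[0,0,0,0,0,0.2,1],[0,0,0,0,0,0.2,1]]' >/dev/null; python3 -c "
from h import *
st()"; done; python3 -m pendant '[[0,0,0,0,0,0.1,1],[0,0,0,0,0,0.2,1],[0,0,0,0,0,0.2,1]]' >/dev/null;  python3 -c "
from h import *
st()"
```

```text
t 26.38 pos [0.5861 0.0565 0.1568] yaw -2.5444 g [-0.0006 -0.0003] F [-0.42 -0.42 -1.39] M [0.106 0.059 0.001] w 0.031 gf 26.1 j6 -0.62
t 26.75 pos [0.5862 0.0564 0.1568] yaw -2.743 g [-0.0005 -0.0004] F [ 0.39 -0.33 -1.42] M [ 0.083  0.042 -0.002] w 0.0311 gf 26.0 j6 -0.42
```

```bash
python3 -m pendant '[[0,0,0,0,0,0.1,1],[0,0,0,0,0,0.2,1],[0,0,0,0,0,0.2,1]]' >/dev/null; python3 -c "
from h import *
st()
d=Cam('scene');c=Cam('top')
st()
o=np.load('home.npz')
cv2.imwrite('pics/knob.png',np.vstack([np.hstack([cv2.resize(x,(390,290),interpolation=cv2.INTER_CUBIC) for x in (o['d'][215:265,260:327],d.im[215:265,260:327])]),np.hstack([cv2.resize(x,(390,290),interpolation=cv2.INTER_CUBIC) for x in (o['d'][225:250,276:310],d.im[225:250,276:310])])]))"
```

```text
t 27.12 pos [0.5862 0.0563 0.1568] yaw -2.9424 g [-0.0005 -0.0005] F [-0.09  0.25 -1.98] M [ 0.021 -0.055  0.034] w 0.0312 gf 26.0 j6 -0.22
t 27.23 pos [0.5862 0.0563 0.1568] yaw -2.9427 g [-0.0005 -0.0004] F [ 0.24  0.62 -1.92] M [ 0.032 -0.043  0.046] w 0.0312 gf 26.0 j6 -0.22
```

View pics/knob.png

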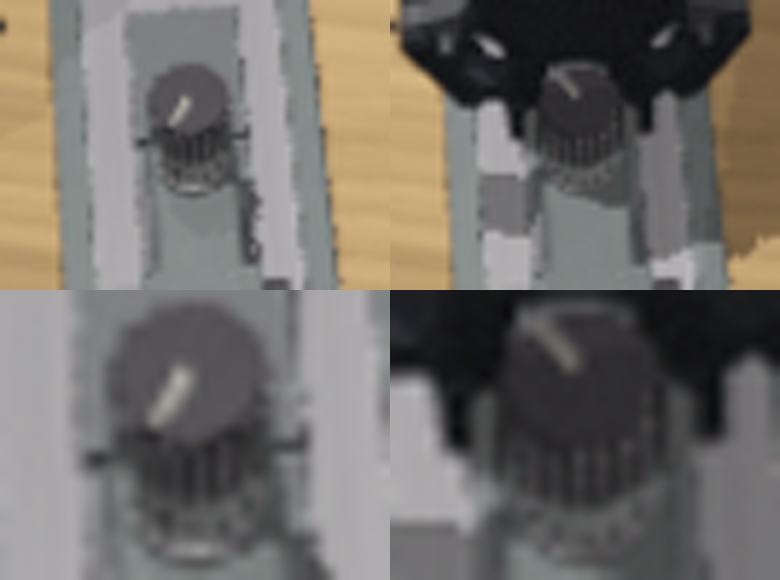

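The crops before and after show the white line has turned clockwise from about 7 to 10–11 o'clock, roughly the 2.0 rad commanded. The tool height has not sunk over the last 0.4 rad, so the spindle bears on the pad and the clutch has slipped about 0.5 rad so far. I'll add 0.35 rad, then let go.

```bash
python3 -m pendant '[[0,0,0,0,0,0.12,1],[0,0,0,0,0,0.24,1],[0,0,0,0,0,0.35,1],[0,0,0,0,0,0.35,1]]' >/dev/null; python3 -c "
from h import *
st()"
```

```text
t 27.73 pos [0.5862 0.0562 0.1568] yaw 2.9904 g [-0.0006 -0.0006] F [ 0.43 -0.83 -1.84] M [-0.113 -0.037 -0.028] w 0.0313 gf 25.9 j6 0.13
```

```bash
python3 -m pendant '[[0,0,0,0,0,0,-0.2],[0,0,0,0,0,0,-0.2],[0,0,0,0,0,0,-0.2],[0,0,-3,0,0,0,-0.2],[0,0,-8,0,0,0,-0.2],[4,-4,-10,0,0,0,-0.2],[8,8,-10,0,0,0,-0.2],[12,14,-10,0,0,0,-0.2],[16,20,-10,0,0,0,-0.2],[16,24,-10,0,0,0,-0.2],[16,24,-10,0,0,0,-0.2]]'; python3 - <<'E'
from h import *
st()
c=Cam("top"); d=Cam("scene")
cv2.imwrite("pics/end.png",np.hstack([cv2.resize(x,(400,480),interpolation=cv2.INTER_CUBIC) for x in(c.im[125:235,285:377],d.im[190:300,252:344])]))
E
```

```text
clock: 29.1
eef_pos: [0.4641, 0.3202, 0.2576]
tcp_rot: [0.076, 0.997, 0.0, 0.001]
ft_force: [1.3, 0.2, -0.3]
grip_width: 0.0514
gripper_force: 0.0
t 29.1 pos [0.4641 0.3202 0.2576] yaw 2.9888 g [-0.0594  0.2842] F [ 1.27  0.2  -0.31] M [ 0.079 -0.08  -0.036] w 0.0514 gf 0.0 j6 0.64
```

View pics/end.png

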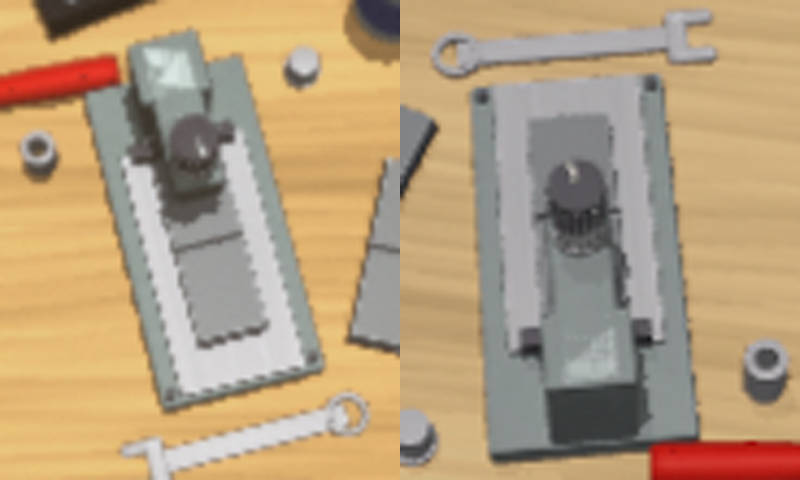

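The pad is clamped, parallel and centred against the fence (rear end at 230,335 in the top crop). The knob line now points to about 12 o'clock, and everything else is where it was. Handing in.

```bash
python3 -c "
from workcell import arm
print(arm.job_done())"
```

```text
the job is handed in; nothing more can be done
None
```

The job is handed in at about 29 s on the robot clock: the worn pad lies lining up against the fence, centred to about a millimetre by my measurements, and clamped with the clutch slipped an estimated 0.75–1.0 rad (two clicks; inferred from the knob no longer sinking, not counted); the arm touched nothing else on the bench.

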